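Free the nested tumbler and set it on its saucer

TASK

The upper steel tumbler is stuck in the lower one in the rack: press the rack's black paddle down to break it loose, without gripping the tumbler while you do so. Then lift it straight up until it is clear of the stack and the lever's fork and, keeping it upright all the way, set it down gently in the middle of the single white saucer. Leave the saucer where it is, and do not disturb the other things on the counter.

Things in the scene. Friction and masses are not known exactly. Their poses are not given: they have to be found in the camera images.
- rack: Fixed rack: dark steel base 250 x 100 x 12 mm, black sleeve (76 mm across) holding a lower steel tumbler that stays (rim 107 mm above the counter). Origin on the counter on the stack's vertical axis, z up. On its -x side a pry lever: the paddle is 160 mm from the stack axis. Fingers closing along the rack's x axis can take the upper tumbler; the lever's arms lie on its +-y sides.
- yoke_pivot (a point): Middle of the lever's pivot, along the rack's y: 85 mm from the stack axis in the rack's -x, 129.5 mm above the counter, between posts at y = +-47.5 mm (142 mm tall). Two fork arms run from here to the stack axis at y = +-(36 to 43) mm, tips under the upper tumbler's collar. Pressed, the tips stay up, to 152 mm above the counter at most: carry the tumbler's foot over them.
- yoke (a joint): Pry lever angle, rad: 0 as found, stop at 0.36; grows as the paddle (75 mm from the pivot) is pressed down. The fork tips (85 mm from the pivot) then lift the upper tumbler straight up by about 85 mm per rad. 0.28 rad (paddle about 21 mm down, tumbler 24 mm up) breaks it well free. Takes up to 15 N on the paddle while it moves (5 N is too little); the hinge is stiff and stays where it is left.
- paddle (a point): Middle of the upper face of the black paddle plate (60 mm along the rack's x, 70 mm along its y, 8 mm thick, about 142 mm above the counter when found). Press here, downwards.
- tumbler: Upper, loose tumbler: steel, 95 mm tall, 0.1 to 0.25 kg, open top. Tapered body 44 mm across at the foot, 54 mm at 70 mm height; above it a straight collar 68 mm across, 25 mm tall (grip here), mouth 50 mm. Origin: centre of its underside, z up. Nested, the underside is 53 mm above the counter. Rubber pads hold it for the first 12 mm of lift; it must rise 54 mm to clear the lower rim.
- saucer: The single white saucer, loose, 150 mm across and 16 mm tall, 0.3 kg; flat middle about 90 mm across. Origin at the centre of its underside. It stands on the right half of the counter, near or far, and has changed places with the jug or not.
- saucer_in (a point): Centre of the saucer's flat upper face, 5 mm above the counter: the tumbler's foot goes here.
- jug: Bystander: steel milk jug, 90 mm across, 105 mm tall, handle on its +y side reaching 82 mm from its axis. Origin at the centre of its underside.
- spare: Bystander: a second tumbler of the same shape standing on the counter, left of and beyond the rack.
- jar: Bystander: glass sugar jar, 72 mm across, 110 mm tall, on the left of the counter.
- spoon: Bystander: a spoon lying on the right of the counter.

How it is judged:
By the outcome, as a careful person would: the job done as asked, in the order asked, and still so for the second after the job is handed in, with the robot touching nothing.
It also fails if it takes over 58 s, if anything falls off the work surface, if the arm or the gripper's body presses on something with over 40 N, if the wrist force passes 120 N, or if a joint passes its speed limit or range.

ROBOT

A 6-joint arm with a two-finger parallel gripper is mounted at the origin on the work surface. World frame = base frame: x ahead of the robot, y to its left, z up, the work surface at z = 0. Lengths are in m, angles in rad, forces in N, time in s.
With the tool pointing down it reaches from about 0.325 to 0.9 m from the base axis. Payload 3.5 kg.
Tool frame: the origin (TCP) lies at the very end of the fingers, on their centre line; the grasp point (between the pads) lies 19 mm behind it (r.tcp_to_grasp is the distance from the TCP to the grasp point, in m); x points along the fingers, z is the direction in which the jaws open and shut, and the axes are right-handed (so a half turn about x gives the same grasp; the last joint's range is limited). The gripper opens to 85 mm and grips with 20 to 120 N. Pads are 22 mm wide; open, the fingers measure 114 mm over their backs; the gripper's body (76 mm by 85 mm) begins 54 mm behind the grasp point. The pads swing forward as they close: fully open they stand 13 mm farther back than shut.
Start: joints at [1.039, 0.276, -0.026, 1.268, 0, 1.467], TCP at [0.26, 0.568, 0.231] pointing down, gripper open.
Joint ranges: [-3.12, 3.12], [-0.85, 1.88], [-1.08, 1.24], [-1.95, 2.15], [-1.57, 1.53], [-3.14, 3.14]. Speed limits (rad/s): [2.57, 2.57, 3.14, 3.14, 3.14, 3.14].

INTERFACE

Orientations are given as a unit quaternion [w, x, y, z].
In Python, from cell import r gives the robot as it stands. The module is installed in compiled form; this text tells all that it offers.
- The arm moves only by the tool play_rows, never from a script. Its argument "commands" is text: rows parted by semicolons, each of 7 numbers parted by spaces: the turn, a rotation vector about the world's x, y, z in degrees, then the shift along the world's x, y, z in units of 40 mm (1.0 is 40 mm), then the closure, from -1 (fully open) to 1 (shut), so that 0 is half open. In form: wx wy wz dx dy dz hand; .... A call has 1 to 5 rows; each row is the pose to reach, as a shift and turn from the pose commanded when the call began; what a row does not reach only later rows make up. A row lasts 1/12 s, in which the tool goes at most 41.7 mm and 7.16 degrees, less where a joint would pass 70% of its speed; a pose out of reach is approached as far as the arm can. A call with a gripper value outside its range is refused whole. The fingers move at their own pace and stop on an object; "newtons" is the grip in N (left out, the last holds). Time passes only in rows, so rows that repeat a pose let the fingers close. It gives the time, the measured TCP pose, the force and the opening at its end, in the units of the state.
- r.get_obs(): the state, without advancing time (a new reading comes with each control period).
- r.read_camera(name): name is "side" or "top"; returns the picture (420x560x3 uint8, blue, green, red); there is no depth.
- r.camera_params(name): a dict with "camera_matrix" (3x3 intrinsics, pixels), "origin" and "rotation" of the camera in the world. Camera axes: x right, y down, z forward; pixel columns grow to the right and rows downward; lengths in m; the calibration is good to about 2 mm. A picture is of the moment at which its call begins. camera_params takes no time and is no camera call.
- r.close_job(): hands the job in, once; it reports no verdict.
The state is a dict: "t": time; "joint_pos": joint angles; "dq": joint speeds; "joint_efforts": joint torques, N m; "eef_pos": TCP position; "orientation": TCP orientation; "force": force on the tool from outside, world axes, zero at the start; "torque": the same for the moment, N m; "finger_gap": finger opening in m.
Only numpy, scipy, OpenCV 4.12 (cv2) and the standard library are available. Lean on these libraries where they do the work, as an engineer would, in place of code of your own. Each camera call takes 0.05 s, during which the arm holds its last target. There are 200 camera calls.

## Working session

There is one attempt and no reset: what is moved stays moved. The work goes in short steps, Python scripts to look and compute and a tool call to move; the robot and the scene stay as the last step left them, time stands still between calls to the robot, and variables do not carry over. Pictures are saved under pics/ and viewed, about 8 in all and at most 12, crops included, and the job is handed in when it is done.

Besides the shell and the picture viewer there is one more tool, called after "Request:" by a JSON object that holds its "method" and its "body", one argument or row to a line. play_rows: Moves the arm, as the interface text tells. Its arguments: {"type":"object","properties":{"commands":{"type":"string"},"newtons":{"type":"number"}},"required":["commands"]}

```bash
mkdir -p pics
python3 - <<'E'
from cell import r
import cv2
for n in("top","side"):
    cv2.imwrite(f"pics/{n}0.png",r.read_camera(n)); p=r.camera_params(n); print(n,p)
print(r.get_obs(), r.tcp_to_grasp)
E
```

```text
top {'camera_matrix': array([[536.27623248,   0.        , 280.50219955],
       [  0.        , 536.27623248, 204.56848591],
       [  0.        ,   0.        ,   1.        ]]), 'origin': array([0.44865337, 0.0102282 , 1.62954656]), 'rotation': array([ 0.03459059, -0.70262952,  0.70946934, -0.04205344])}
side {'camera_matrix': array([[379.61044512,   0.        , 267.15742474],
       [  0.        , 379.61044512, 204.22255491],
       [  0.        ,   0.        ,   1.        ]]), 'origin': array([ 0.17632781, -0.60029081,  0.52742647]), 'rotation': array([-0.4851889 ,  0.82540225, -0.24833504,  0.14708016])}
{'t': 0.1, 'joint_pos': array([ 1.03861461e+00,  2.77080723e-01, -2.77497079e-02,  1.26799126e+00,
        1.76571614e-05,  1.46739180e+00]), 'dq': array([ 6.71260718e-04, -1.88031891e-05,  2.89965082e-03,  8.15464448e-04,
       -1.55180679e-03,  3.51236149e-04]), 'joint_efforts': array([-1.71636177e-03, -4.46708357e+01,  2.96128267e+01,  8.48539523e-03,
       -2.23689981e-04, -1.08898277e-06]), 'eef_pos': array([0.25949717, 0.56780871, 0.23025393]), 'orientation': array([ 0.59428604, -0.38249529,  0.59557007,  0.3818609 ]), 'force': array([-0.1184349 , -0.52606317, -0.12165747]), 'torque': array([-0.02018068,  0.01630537,  0.01771577]), 'finger_gap': 0.08565512444925022} 0.0187
```

View pics/top0.png

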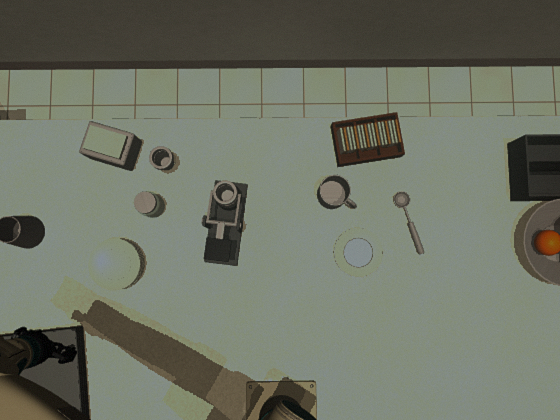

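View pics/side0.png

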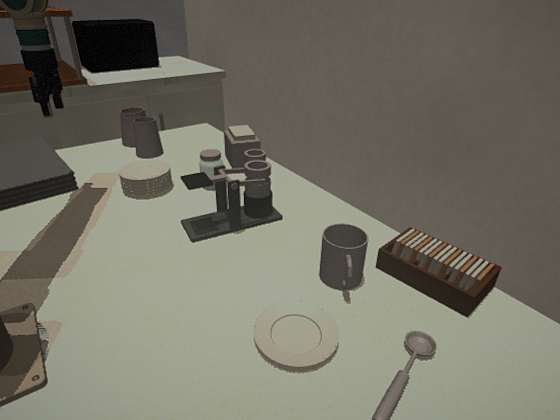

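The top view shows the rack at (225,222), upper tumbler mouth about (226,193), paddle about (222,247), single saucer about (358,252), jug (334,192) and spoon (408,222). A stack of plates is at (118,263). I'll zoom in to measure.

```bash
cat > h.py <<'E'
import numpy as np, cv2
from scipy.spatial.transform import Rotation as R
from cell import r
def cam(n):
    p=r.camera_params(n); q=p["rotation"]
    M=R.from_quat([q[1],q[2],q[3],q[0]]).as_matrix() if np.ndim(q)==1 else q
    return p["camera_matrix"],p["origin"],M
def proj(n,P):
    K,o,M=cam(n); c=(np.atleast_2d(P)-o)@M; u=c@K.T; return u[:,:2]/u[:,2:]
def unproj(n,uv,z):
    K,o,M=cam(n); d=M@np.linalg.solve(K,[*uv,1]); return o+d*(z-o[2])/d[2]
E
python3 - <<'E'
from h import *
print(proj("top",[[0,0,0],[.26,.568,.231]]),proj("side",[[0,0,0],[.26,.568,.231]]))
im=cv2.imread("pics/top0.png"); a=im[170:275,185:265]; b=im[215:285,318:398]
b=cv2.copyMakeBorder(b,0,35,0,0,cv2.BORDER_CONSTANT)
c=cv2.resize(np.hstack([a,b]),None,fx=5,fy=5,interpolation=cv2.INTER_CUBIC)
cv2.imwrite("pics/c1.png",cv2.convertScaleAbs(c,alpha=1.5))
for uv,z in (((226,193),.148),((222,247),.142),((358,252),.005)): print(unproj("top",uv,z))
# saucer: inner flat ellipse by threshold (bluish bright)
g=cv2.cvtColor(im,cv2.COLOR_BGR2HSV); print(im[252,358],im[252,340],im[275,330],g[252,358],g[252,340])
s=cv2.imread("pics/side0.png")[140:250,170:300]; cv2.imwrite("pics/c2.png",cv2.convertScaleAbs(cv2.resize(s,None,fx=5,fy=5,interpolation=cv2.INTER_CUBIC),alpha=1.5))
E
```

```text
[[279.98987951 416.95169397]
 [ 56.42772311 339.86470118]] [[-32.36576431 369.36332608]
 [ 55.69807922 117.13464596]]
[0.64364824 0.14508098 0.148     ]
[0.49406235 0.15655524 0.142     ]
[ 0.47909075 -0.24062669  0.005     ]
[141 140 133] [120 141 133] [130 143 133] [ 94  14 141] [ 41  38 141]
```

View pics/c1.png

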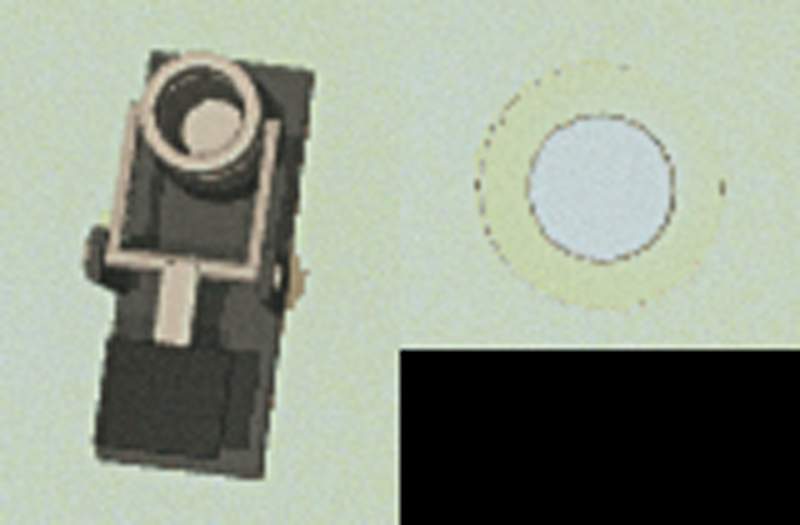

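View pics/c2.png

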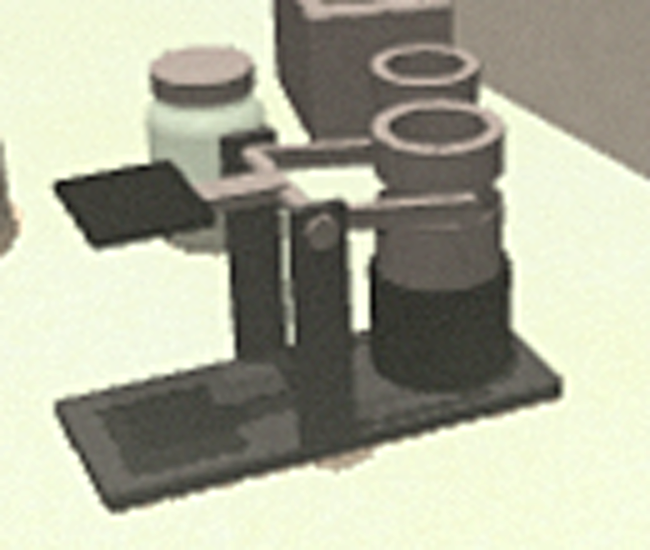

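```bash
cat > fit.py <<'E'
from h import *
from scipy.optimize import least_squares
c1=lambda x,y:((x+.5)/5-.5+185,(y+.5)/5-.5+170)
c2=lambda x,y:((x+.5)/5-.5+170,(y+.5)/5-.5+140)
def pts(x):
    X,Y,a,off=x; B=lambda sx,sy,z:(off+sx*.125,sy*.05,z)
    L=[("top",(0,0,.148),c1(202,113)),("top",(-.16,0,.142),c1(162,401)),
       ("top",B(1,-1,.012),c1(314,70)),("top",B(1,1,.012),c1(152,50)),("top",B(-1,-1,.012),c1(265,478)),("top",B(-1,1,.012),c1(97,461)),
       ("side",(0,0,.148),c2(438,130)),("side",(-.16,0,.142),c2(135,204)),("side",B(-1,-1,.012),c2(115,498)),("side",B(1,-1,.012),c2(560,383)),("side",B(-1,1,.012),c2(57,405))]
    c,s=np.cos(a),np.sin(a); out=[]
    for n,p,uv in L:
        w=[X+c*p[0]-s*p[1],Y+s*p[0]+c*p[1],p[2]]; out.append(proj(n,w)[0]-uv)
    return np.array(out)
f=least_squares(lambda x:pts(x).ravel(),[.64,.145,-.1,-.05],loss="soft_l1",x_scale=[.01,.01,.01,.01])
print(f.x,np.degrees(f.x[2])); print(pts(f.x).round(1).tolist())
X,Y,a,_=f.x;c,s=np.cos(a),np.sin(a)
print("stack top-only",unproj("top",c1(202,113),.148),"side-only",unproj("side",c2(438,130),.148))
print("paddle model",X-.16*c,Y-.16*s,"top",unproj("top",c1(162,401),.142),"side",unproj("side",c2(135,204),.142))
print("saucer top",unproj("top",(357.8,252.1),.005),"side",unproj("side",(297,334.5),.005))
print("jug",unproj("top",(331,192),.105))
o=r.get_obs();q=o["orientation"];print(R.from_quat([*q[1:],q[0]]).as_matrix().round(3))
E
python3 fit.py
```

```text
[ 0.64511233  0.14877309 -0.12410673 -0.07300077] -7.110791972865142
[[-0.3, 0.3], [0.6, 0.0], [-0.1, -0.2], [-0.3, 0.0], [-0.4, 0.3], [0.1, -0.2], [0.4, -0.1], [-0.2, -0.7], [-0.5, 0.9], [2.4, 0.1], [-0.1, -0.2]]
stack top-only [0.64591817 0.14786309 0.148     ] side-only [0.64373416 0.14862795 0.148     ]
paddle model 0.48634294471031525 0.16857923294567226 top [0.4864868  0.17033674 0.142     ] side [0.48513461 0.16455649 0.142     ]
saucer top [ 0.47879574 -0.24001349  0.005     ] side [ 0.48057682 -0.23780463  0.005     ]
jug [ 0.64951584 -0.15203111  0.105     ]
[[-0.001 -0.909  0.416]
 [-0.002  0.416  0.909]
 [-1.     0.    -0.002]]
```

Both views agree: the fit gives the stack at (0.645, 0.1485), yaw −7.1°, paddle (0.4865, 0.169) and saucer (0.4795, −0.2395). I'll go above the paddle with the fingers shutting and the jaws turned to the rack's x (−72.5°).

Request:
{"method": "play_rows", "body": {
  "commands": "0 0 -3 0.2 -0.4 0 1; 0 0 -8 0.6 -1.0 0 1; 0 0 -14 1.0 -1.8 0 1; 0 0 -19 1.4 -2.6 0 1; 0 0 -24.5 1.85 -3.35 0 1",
  "newtons": 30
}}

```text
t: 0.52
eef_pos: [0.3336, 0.4326, 0.2306]
orientation: [0.662, -0.246, 0.663, 0.246]
force: [0.0, 0.5, -0.5]
finger_gap: 0.0252
```

Request:
{"method": "play_rows", "body": {
  "commands": "0 0 -5 0.4 -0.7 0 1; 0 0 -10 0.8 -1.4 0 1; 0 0 -15 1.2 -2.1 0 1; 0 0 -20 1.6 -2.8 0 1; 0 0 -25 2.0 -3.5 0 1"
}}

```text
t: 0.93
eef_pos: [0.414, 0.2928, 0.2309]
orientation: [0.7, -0.097, 0.701, 0.096]
force: [0.8, -0.6, 0.1]
finger_gap: -0.0001
```

Request:
{"method": "play_rows", "body": {
  "commands": "0 0 -5 0.4 -0.7 0 1; 0 0 -10 0.8 -1.4 0 1; 0 0 -15 1.2 -2.1 0 1; 0 0 -20 1.5 -2.8 -0.2 1; 0 0 -23 1.65 -3.1 -0.3 1"
}}

```text
t: 1.35
eef_pos: [0.4807, 0.1674, 0.2186]
orientation: [0.706, 0.045, 0.706, -0.046]
force: [0.5, 0.4, -0.3]
finger_gap: 0.0001
```

```bash
cat > s.py <<'E'
from h import *
o=r.get_obs();q=o["orientation"];M=R.from_quat([*q[1:],q[0]]).as_matrix()
print(o["t"],o["eef_pos"].round(4),"x",M[:,0].round(3),"jawdeg",np.degrees(np.arctan2(M[1,2],M[0,2])).round(1),"F",o["force"].round(1),"gap",o["finger_gap"],o["joint_pos"].round(2))
E
python3 s.py
```

```text
1.35 [0.4807 0.1674 0.2186] x [-0.    -0.001 -1.   ] jawdeg -7.5 F [ 0.5  0.4 -0.3] gap 0.00012025644390337487 [ 0.21  0.08 -0.29  1.2  -0.    1.91]
```

Request:
{"method": "play_rows", "body": {
  "commands": "0 0 0.2 0 0.05 -0.4 1; 0 0 0.4 0 0.05 -0.9 1; 0 0 0.4 0 0.05 -1.3 1; 0 0 0.4 0 0.05 -1.6 1; 0 0 0.4 0 0.05 -1.75 1"
}}

```text
t: 1.77
eef_pos: [0.4781, 0.1718, 0.147]
orientation: [0.704, 0.041, 0.707, -0.042]
force: [-0.4, 0.4, -0.0]
finger_gap: -0.0001
```

Request:
{"method": "play_rows", "body": {
  "commands": "0 0 0 0 0 -0.05 1; 0 0 0 0 0 -0.1 1; 0 0 0 0 0 -0.15 1; 0 0 0 0 0 -0.2 1; 0 0 0 0 0 -0.25 1"
}}

```text
t: 2.18
eef_pos: [0.4806, 0.1727, 0.1404]
orientation: [0.706, 0.041, 0.705, -0.041]
force: [-2.2, -0.4, 7.4]
finger_gap: -0.0
```

Request:
{"method": "play_rows", "body": {
  "commands": "0 0 0 0 0 -0.05 1; 0 0 0 0 0 -0.1 1; 0 0 0 0 0 -0.15 1; 0 0 0 0 0 -0.2 1; 0 0 0 0 0 -0.25 1"
}}

```text
t: 2.6
eef_pos: [0.4799, 0.1728, 0.1308]
orientation: [0.706, 0.041, 0.706, -0.041]
force: [-2.8, 0.2, 6.1]
finger_gap: -0.0005
```

Request:
{"method": "play_rows", "body": {
  "commands": "0 0 0 0 0 -0.05 1; 0 0 0 0 0 -0.1 1; 0 0 0 0 0 -0.15 1; 0 0 0 0 0 -0.2 1; 0 0 0 0 0 -0.22 1"
}}

```text
t: 3.02
eef_pos: [0.4802, 0.1727, 0.1215]
orientation: [0.706, 0.041, 0.706, -0.041]
force: [-2.2, 0.3, 4.8]
finger_gap: -0.0001
```

```bash
python3 s.py
python3 - <<'E'
from h import *
s=r.read_camera("side"); cv2.imwrite("pics/side1.png",s)
s=s[140:250,170:300]; cv2.imwrite("pics/c3.png",cv2.convertScaleAbs(cv2.resize(s,None,fx=5,fy=5,interpolation=cv2.INTER_CUBIC),alpha=1.5))
for z in (.148,.160,.166,.172,.178): u=proj("side",[.645,.1485,z])[0]; print(z,u,(u+.5-[170,140])*5)
E
```

```text
3.0167 [0.4802 0.1727 0.1215] x [ 0.001  0.001 -1.   ] jawdeg -6.7 F [-2.2  0.3  4.8] gap -0.0001136411637285402 [ 0.22  0.16 -0.42  0.99  0.    1.91]
0.148 [257.65231695 165.50729034] [440.76158474 130.03645171]
0.16 [257.60272763 161.08023684] [440.51363815 107.90118419]
0.166 [257.57770406 158.84627458] [440.38852032  96.73137289]
0.172 [257.55252601 156.59852043] [440.26263004  85.49260214]
0.178 [257.52719203 154.33684627] [440.13596015  74.18423136]
```

View pics/c3.png

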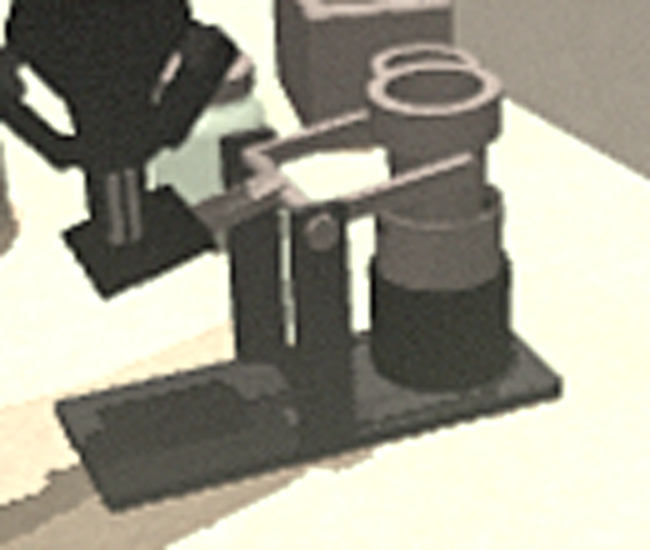

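The tumbler has risen about 23 mm (rim centre at row ~88 of the crop, so z≈0.171) and the paddle is down. It needs a little more, about 3 mm, then I'll let go.

Request:
{"method": "play_rows", "body": {
  "commands": "0 0 0 0 0 -0.03 1; 0 0 0 0 0 -0.06 1; 0 0 0 0 0 -0.08 1; 0 0 0 0 0 -0.09 1; 0 0 0 0 0 -0.09 1"
}}

```text
t: 3.48
eef_pos: [0.4806, 0.1726, 0.1173]
orientation: [0.706, 0.041, 0.705, -0.041]
force: [-1.0, 0.5, 3.6]
finger_gap: -0.0001
```

Request:
{"method": "play_rows", "body": {
  "commands": "0 0 0 0 0 0.1 1; 0 0 0 0 0 0.5 1; 0 0 0 0 0 1.1 1; 0 0 0 0 0 1.8 1; 0 0 0 0 0 2.5 1"
}}

```text
t: 3.9
eef_pos: [0.4787, 0.172, 0.2168]
orientation: [0.705, 0.041, 0.707, -0.042]
force: [1.5, 0.6, 0.2]
finger_gap: -0.0001
```

Request:
{"method": "play_rows", "body": {
  "commands": "0 0 0 0 0 0.5 -1; 0 0 0 0 0 1.0 -1; 0 0 0 0 0 1.1 -1; 0 0 0 0 0 1.1 -1; 0 0 0 0 0 1.1 -1"
}}

```text
t: 4.32
eef_pos: [0.4793, 0.1722, 0.2597]
orientation: [0.705, 0.041, 0.706, -0.041]
force: [0.3, -0.5, -0.6]
finger_gap: 0.0604
```

```bash
python3 s.py
python3 - <<'E'
from h import *
im=r.read_camera("side"); cv2.imwrite("pics/side2.png",im)
s=im[130:210,200:300]; t=r.read_camera("top")[170:250,185:285]
c=np.hstack([s,t]); cv2.imwrite("pics/c4.png",cv2.convertScaleAbs(cv2.resize(c,None,fx=4,fy=4,interpolation=cv2.INTER_CUBIC),alpha=1.5))
for z in (.166,.172,.178,.184): u=proj("side",[.645,.1485,z])[0];v=proj("top",[.645,.1485,z])[0]; print(z,(u+.5-[200,130])*4,(v+.5-[185,170])*4+[400,0])
E
```

```text
4.3167 [0.4793 0.1722 0.2597] x [-0.002 -0.001 -1.   ] jawdeg -6.7 F [ 0.3 -0.5 -0.6] gap 0.06037514623723127 [ 0.22  0.06 -0.23  1.29 -0.    1.91]
0.166 [232.31081625 117.38509831] [558.63947543  88.6969697 ]
0.172 [232.21010403 108.39408171] [557.8119536   87.53855881]
0.178 [232.10876812  99.34738509] [556.9776828   86.37070033]
0.184 [232.00680269  90.24448961] [556.13658013  85.19327822]
```

View pics/c4.png

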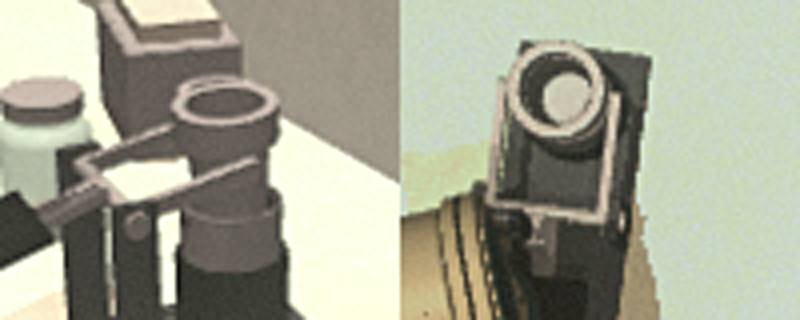

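Side view: rim centre (226,103) in the crop, so z≈0.1755 — lifted ~27 mm and staying up. Top view: mouth at (557,90), so it has shifted ~2.5 mm toward the robot, to about (0.6425, 0.149). Next I move above it with the jaws open.

Request:
{"method": "play_rows", "body": {
  "commands": "0 0 0 0.5 -0.07 0.1 -1; 0 0 0 1.4 -0.2 0.2 -1; 0 0 -0.4 2.3 -0.33 0.2 -1; 0 0 -0.4 3.2 -0.46 0.2 -1; 0 0 -0.4 4.05 -0.58 0.2 -1"
}}

```text
t: 4.83
eef_pos: [0.6427, 0.1487, 0.2667]
orientation: [0.705, 0.043, 0.707, -0.044]
force: [0.6, 0.1, -0.1]
finger_gap: 0.0853
```

Request:
{"method": "play_rows", "body": {
  "commands": "0 0 0 0 0 0 -1; 0 0 0 0 0 0 -1; 0 0 0 0 0 0 -1"
}}

```text
t: 5.08
eef_pos: [0.6406, 0.1491, 0.2669]
orientation: [0.704, 0.043, 0.707, -0.044]
force: [-0.4, 0.6, 0.9]
finger_gap: 0.0852
```

```bash
python3 s.py
```

```text
5.0833 [0.6406 0.1491 0.2669] x [-0.004 -0.    -1.   ] jawdeg -7.1 F [-0.4  0.6  0.9] gap 0.0852315246307801 [0.13 0.32 0.11 1.36 0.   1.82]
```

Request:
{"method": "play_rows", "body": {
  "commands": "0 0 0 0.04 0 -0.4 -1; 0 0 0 0.04 0 -1.0 -1; 0 0 0 0.04 0 -1.5 -1; 0 0 0 0.04 0 -1.8 -1; 0 0 0 0.04 0 -2.0 -1"
}}

```text
t: 5.5
eef_pos: [0.6409, 0.1494, 0.187]
orientation: [0.705, 0.043, 0.707, -0.044]
force: [0.3, 0.7, -0.5]
finger_gap: 0.0852
```

Request:
{"method": "play_rows", "body": {
  "commands": "0 0 0 0 0 -0.25 -1; 0 0 0 0 0 -0.5 -1; 0 0 0 0 0 -0.75 -1; 0 0 0 0 0 -1.0 -1; 0 0 0 0 0 -1.2 -1"
}}

```text
t: 5.92
eef_pos: [0.6434, 0.1492, 0.14]
orientation: [0.706, 0.044, 0.706, -0.044]
force: [-0.1, 0.1, 0.0]
finger_gap: 0.0851
```

Request:
{"method": "play_rows", "body": {
  "commands": "0 0 0 0 0 0 -1; 0 0 0 0 0 0 -1"
}}

```text
t: 6.08
eef_pos: [0.6431, 0.1491, 0.1402]
orientation: [0.705, 0.044, 0.706, -0.044]
force: [0.5, -0.1, 0.2]
finger_gap: 0.0851
```

```bash
python3 s.py
python3 - <<'E'
from h import *
im=r.read_camera("side"); s=im[90:220,190:310]; t=r.read_camera("top")[160:290,185:285]
c=np.hstack([s,t]); cv2.imwrite("pics/c5.png",cv2.convertScaleAbs(cv2.resize(c,None,fx=3.6,fy=3.6,interpolation=cv2.INTER_CUBIC),alpha=1.5))
E
```

```text
6.0833 [0.6431 0.1491 0.1402] x [-0.001 -0.    -1.   ] jawdeg -7.1 F [ 0.5 -0.1  0.2] gap 0.08513625209107985 [ 0.13  0.39 -0.06  1.12  0.    1.82]
```

View pics/c5.png

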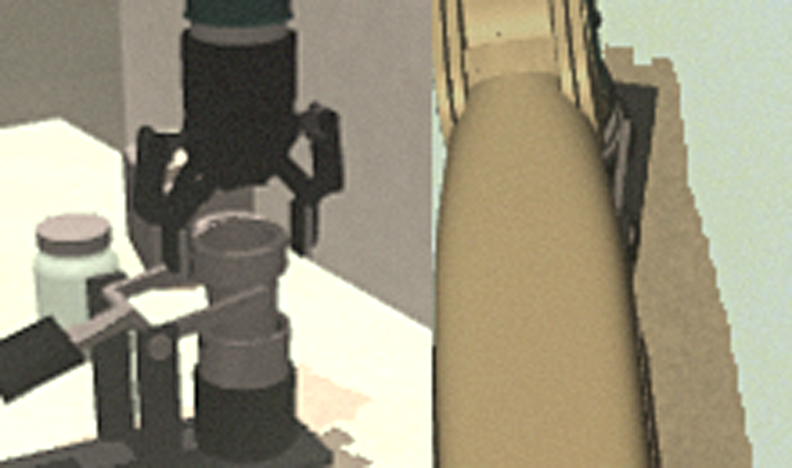

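The jaws straddle the collar (left tip at (175,268), right at (305,250) in the crop) and clear the fork. I'll go 6 mm lower, so the pads sit mid-collar, and close gently.

Request:
{"method": "play_rows", "body": {
  "commands": "0 0 0 0 0 -0.08 -1; 0 0 0 0 0 -0.15 -1; 0 0 0 0 0 -0.15 -0.7; 0 0 0 0 0 -0.15 -0.6; 0 0 0 0 0 -0.15 -0.4",
  "newtons": 50
}}

```text
t: 6.6
eef_pos: [0.6435, 0.1492, 0.135]
orientation: [0.706, 0.044, 0.706, -0.044]
force: [0.1, -0.1, -0.7]
finger_gap: 0.0657
```

Request:
{"method": "play_rows", "body": {
  "commands": "0 0 0 0 0 0 0; 0 0 0 0 0 0 0.5; 0 0 0 0 0 0 0.5; 0 0 0 0 0 0 0.5"
}}

```text
t: 6.93
eef_pos: [0.6435, 0.1492, 0.135]
orientation: [0.706, 0.044, 0.706, -0.044]
force: [0.6, -0.8, -0.1]
finger_gap: 0.0659
```

```bash
python3 s.py
```

```text
6.9333 [0.6435 0.1492 0.135 ] x [ 0. -0. -1.] jawdeg -7.1 F [ 0.6 -0.8 -0.1] gap 0.06589687448240575 [ 0.13  0.4  -0.07  1.11 -0.    1.82]
```

Request:
{"method": "play_rows", "body": {
  "commands": "0 0 0 0 0 0.05 0.5; 0 0 0 0 0 0.12 0.5; 0 0 0 0 0 0.22 0.5; 0 0 0 0 0 0.32 0.5; 0 0 0 0 0 0.42 0.5"
}}

```text
t: 7.35
eef_pos: [0.6435, 0.1492, 0.1522]
orientation: [0.706, 0.044, 0.706, -0.044]
force: [0.7, 0.4, -1.3]
finger_gap: 0.066
```

Request:
{"method": "play_rows", "body": {
  "commands": "0 0 0 0 0 0.15 0.5; 0 0 0 0 0 0.35 0.5; 0 0 0 0 0 0.6 0.5; 0 0 0 0 0 0.85 0.5; 0 0 0 0 0 1.1 0.5"
}}

```text
t: 7.77
eef_pos: [0.6438, 0.1492, 0.1973]
orientation: [0.706, 0.044, 0.705, -0.044]
force: [0.6, 0.2, -0.4]
finger_gap: 0.0657
```

Request:
{"method": "play_rows", "body": {
  "commands": "0 0 0 0 0 0.3 0.5; 0 0 0 0 0 0.6 0.5; 0 0 0 0 0 0.9 0.5; 0 0 0 0 0 1.15 0.5; 0 0 0 0 0 1.3 0.5"
}}

```text
t: 8.18
eef_pos: [0.6443, 0.1493, 0.25]
orientation: [0.707, 0.044, 0.705, -0.043]
force: [0.0, 0.2, -0.9]
finger_gap: 0.066
```

```bash
python3 s.py
python3 - <<'E'
from h import *
im=r.read_camera("side"); s=im[60:220,170:330]; cv2.imwrite("pics/side6.png",im)
cv2.imwrite("pics/c6.png",cv2.convertScaleAbs(cv2.resize(s,None,fx=3.7,fy=3.7,interpolation=cv2.INTER_CUBIC),alpha=1.5))
for z in (.17,.18,.19,.2): print(z,(proj("side",[.6435,.149,z])[0]+.5-[170,60])*3.7)
E
```

```text
8.1833 [0.6443 0.1493 0.25  ] x [ 0.003  0.    -1.   ] jawdeg -7.1 F [ 0.   0.2 -0.9] gap 0.06600632950934801 [ 0.13  0.33  0.09  1.32 -0.    1.82]
0.17 [323.54336932 362.27022009]
0.18 [323.37528843 348.31898176]
0.19 [323.20546121 334.22279352]
0.2 [323.03386032 319.97938459]
```

View pics/c6.png

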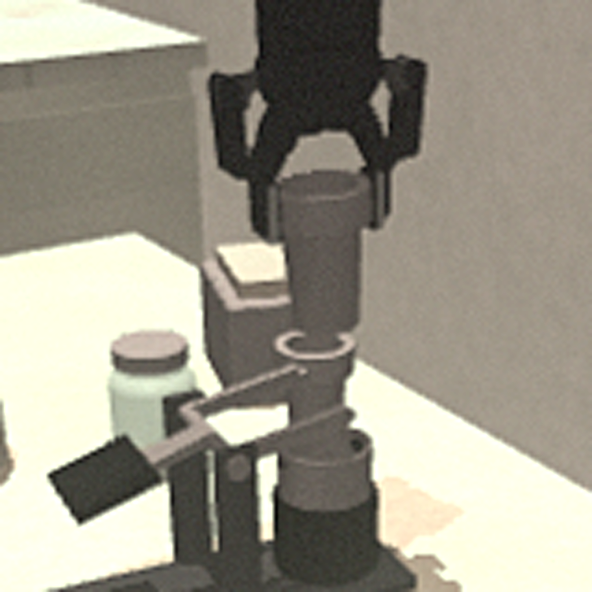

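The tumbler hangs upright and centred in the jaws. Its foot is at crop row ~340 (z≈0.19), well clear of the fork tips (the upper one at (300,370)) and the lower rim. Carrying it to the saucer.

Request:
{"method": "play_rows", "body": {
  "commands": "0 0 0 -0.04 -0.1 0 0.5; 0 0 0 -0.16 -0.4 0 0.5; 0 0 0 -0.33 -0.8 0 0.5; 0 0 0 -0.55 -1.3 0 0.5; 0 0 0 -0.8 -1.9 0 0.5"
}}

```text
t: 8.65
eef_pos: [0.6098, 0.0717, 0.2465]
orientation: [0.705, 0.043, 0.707, -0.044]
force: [-0.2, -1.2, -2.2]
finger_gap: 0.0659
```

Request:
{"method": "play_rows", "body": {
  "commands": "0 0 0 -0.26 -0.62 0 0.5; 0 0 0 -0.53 -1.25 0 0.5; 0 0 0 -0.8 -1.88 0 0.5; 0 0 0 -1.06 -2.5 0 0.5; 0 0 0 -1.32 -3.12 0 0.5"
}}

```text
t: 9.07
eef_pos: [0.5561, -0.0538, 0.2467]
orientation: [0.705, 0.044, 0.707, -0.044]
force: [1.2, -0.7, -1.0]
finger_gap: 0.0661
```

Request:
{"method": "play_rows", "body": {
  "commands": "0 0 0 -0.26 -0.62 0 0.5; 0 0 0 -0.53 -1.25 0 0.5; 0 0 0 -0.8 -1.88 0 0.5; 0 0 0 -1.06 -2.5 0 0.5; 0 0 0 -1.3 -3.1 0 0.5"
}}

```text
t: 9.48
eef_pos: [0.5038, -0.1774, 0.2468]
orientation: [0.705, 0.044, 0.707, -0.044]
force: [0.5, 0.4, -0.7]
finger_gap: 0.0657
```

Request:
{"method": "play_rows", "body": {
  "commands": "0 0 0 -0.22 -0.52 0 0.5; 0 0 0 -0.42 -0.98 0 0.5; 0 0 0 -0.57 -1.33 0 0.5; 0 0 0 -0.66 -1.53 0 0.5; 0 0 0 -0.7 -1.6 0 0.5"
}}

```text
t: 9.9
eef_pos: [0.4767, -0.2409, 0.247]
orientation: [0.705, 0.045, 0.706, -0.044]
force: [-0.2, 0.5, -2.2]
finger_gap: 0.0658
```

Request:
{"method": "play_rows", "body": {
  "commands": "0 0 0 0 0 0 0.5; 0 0 0 0 0 0 0.5; 0 0 0 0 0 0 0.5"
}}

```text
t: 10.15
eef_pos: [0.4787, -0.2389, 0.2476]
orientation: [0.706, 0.043, 0.706, -0.043]
force: [0.3, 0.4, -1.4]
finger_gap: 0.066
```

```bash
python3 s.py
python3 - <<'E'
from h import *
im=r.read_camera("side"); cv2.imwrite("pics/side7.png",im); cv2.imwrite("pics/top7.png",r.read_camera("top"))
s=im[60:400,180:400]
cv2.imwrite("pics/c7.png",cv2.convertScaleAbs(cv2.resize(s,None,fx=1.75,fy=1.75,interpolation=cv2.INTER_CUBIC),alpha=1.5))
p=r.get_obs()["eef_pos"]
for d in (-.05,-.055,-.06,.04): print(d,(proj("side",[p[0],p[1],p[2]+d])[0]+.5-[180,60])*1.75)
print((proj("side",[.4795,-.2395,.005])[0]+.5-[180,60])*1.75)
E
```

```text
10.15 [ 0.4787 -0.2389  0.2476] x [-0.  0. -1.] jawdeg -7.0 F [ 0.3  0.4 -1.4] gap 0.06596736769630496 [-0.58  0.11 -0.2   1.27  0.    1.11]
-0.05 [213.82613389 323.97884632]
-0.055 [213.55896313 328.75257355]
-0.06 [213.29405183 333.48592943]
0.04 [219.05726889 230.51049114]
[205.80285437 482.83089554]
```

View pics/c7.png

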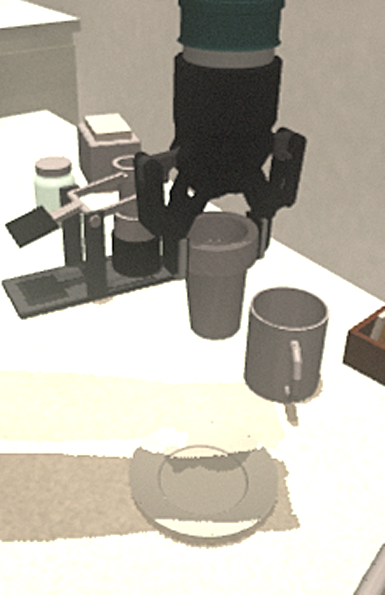

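The tumbler is upright with its foot centre at crop (215,329), 55 mm below the TCP. The saucer is undisturbed below, its flat about (203.5,481), so contact should come at TCP z≈0.060. Descending.

Request:
{"method": "play_rows", "body": {
  "commands": "0 0 0 0 0 -0.1 0.5; 0 0 0 0 0 -0.4 0.5; 0 0 0 0 0 -0.9 0.5; 0 0 0 0 0 -1.4 0.5; 0 0 0 0 0 -1.9 0.5"
}}

```text
t: 10.67
eef_pos: [0.4785, -0.2391, 0.17]
orientation: [0.706, 0.043, 0.706, -0.043]
force: [-0.4, 0.3, -1.6]
finger_gap: 0.0655
```

Request:
{"method": "play_rows", "body": {
  "commands": "0 0 0 0 0 -0.5 0.5; 0 0 0 0 0 -1.0 0.5; 0 0 0 0 0 -1.5 0.5; 0 0 0 0 0 -1.9 0.5; 0 0 0 0 0 -2.2 0.5"
}}

```text
t: 11.08
eef_pos: [0.4772, -0.2383, 0.0808]
orientation: [0.705, 0.044, 0.707, -0.043]
force: [-0.2, -0.4, -0.5]
finger_gap: 0.0659
```

Request:
{"method": "play_rows", "body": {
  "commands": "0 0 0 0 0 -0.1 0.5; 0 0 0 0 0 -0.15 0.5; 0 0 0 0 0 -0.2 0.5; 0 0 0 0 0 -0.2 0.5; 0 0 0 0 0 -0.2 0.5"
}}

```text
t: 11.5
eef_pos: [0.4793, -0.24, 0.0765]
orientation: [0.706, 0.043, 0.705, -0.044]
force: [-0.3, 0.1, -1.2]
finger_gap: 0.0659
```

```bash
python3 s.py
python3 - <<'E'
from h import *
im=cv2.GaussianBlur(cv2.imread("pics/top0.png"),(3,3),0).astype(int)
m=((im[...,0]-im[...,1])>-8)[225:280,325:392].astype(np.uint8)
n,l,st,c=cv2.connectedComponentsWithStats(m); k=1+np.argmax(st[1:,4]); print(st[k],c[k]+[325,225],unproj("top",c[k]+[325,225],.005))
s=r.read_camera("side"); cv2.imwrite("pics/side8.png",s)
cv2.imwrite("pics/c8.png",cv2.convertScaleAbs(cv2.resize(s[200:400,200:400],None,fx=2.9,fy=2.9,interpolation=cv2.INTER_CUBIC),alpha=1.5))
E
```

```text
11.5 [ 0.4793 -0.24    0.0765] x [ 0.001 -0.001 -1.   ] jawdeg -7.1 F [-0.3  0.1 -1.2] gap 0.06593266527623108 [-0.58  0.25 -0.41  0.91  0.    1.11]
[ 19  13  28  29 630] [357.7047619  252.14444444] [ 0.47866482 -0.23972176  0.005     ]
```

View pics/c8.png

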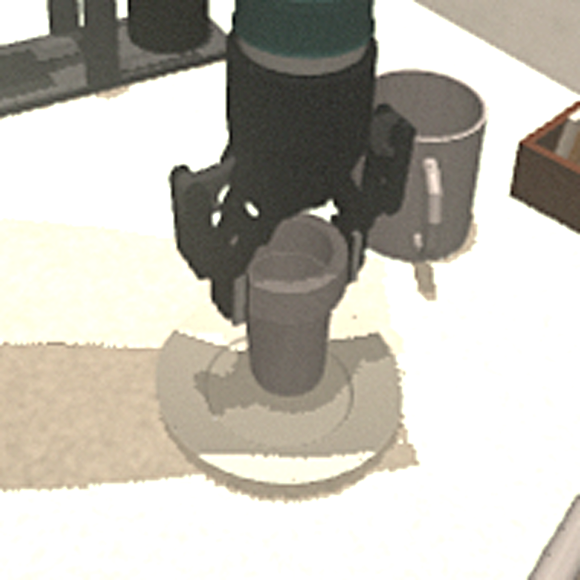

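The foot is about 16 mm above the saucer and centred on it; the jug is clear of the fingers. Next, a slow approach.

Request:
{"method": "play_rows", "body": {
  "commands": "0 0 0 0 0 -0.06 0.5; 0 0 0 0 0 -0.13 0.5; 0 0 0 0 0 -0.2 0.5; 0 0 0 0 0 -0.25 0.5; 0 0 0 0 0 -0.3 0.5"
}}

```text
t: 11.97
eef_pos: [0.4785, -0.2395, 0.0633]
orientation: [0.706, 0.044, 0.706, -0.044]
force: [0.6, 0.1, -1.9]
finger_gap: 0.0656
```

Request:
{"method": "play_rows", "body": {
  "commands": "0 0 0 0 0 -0.02 0.5; 0 0 0 0 0 -0.04 0.5; 0 0 0 0 0 -0.05 0.5; 0 0 0 0 0 -0.05 0.5"
}}

```text
t: 12.3
eef_pos: [0.4785, -0.2396, 0.062]
orientation: [0.706, 0.044, 0.706, -0.044]
force: [-1.3, -0.7, 2.1]
finger_gap: 0.0659
```

Request:
{"method": "play_rows", "body": {
  "commands": "0 0 0 0 0 -0.01 0.5; 0 0 0 0 0 -0.01 0.5; 0 0 0 0 0 -0.01 0.5"
}}

```text
t: 12.55
eef_pos: [0.4785, -0.2397, 0.0619]
orientation: [0.706, 0.043, 0.706, -0.044]
force: [-1.6, 0.6, 5.7]
finger_gap: 0.0656
```

Contact (Fz +5.7 N, no further descent). Opening gradually and retreating straight up.

Request:
{"method": "play_rows", "body": {
  "commands": "0 0 0 0 0 0 -0.5; 0 0 0 0 0 0 -0.6; 0 0 0 0 0 0 -0.7; 0 0 0 0 0 0 -0.85; 0 0 0 0 0 0 -1",
  "newtons": 20
}}

```text
t: 12.97
eef_pos: [0.4789, -0.2396, 0.0612]
orientation: [0.706, 0.044, 0.706, -0.044]
force: [0.7, 0.7, 0.1]
finger_gap: 0.0854
```

Request:
{"method": "play_rows", "body": {
  "commands": "0 0 0 0 0 0 -1; 0 0 0 0 0 0 -1; 0 0 0 0 0 0.1 -1; 0 0 0 0 0 0.25 -1; 0 0 0 0 0 0.4 -1"
}}

```text
t: 13.38
eef_pos: [0.4786, -0.2396, 0.0778]
orientation: [0.706, 0.044, 0.706, -0.044]
force: [1.5, -1.2, 0.3]
finger_gap: 0.0855
```

Request:
{"method": "play_rows", "body": {
  "commands": "0 0 0 0 0 0.3 -1; 0 0 0 0 0 0.7 -1; 0 0 0 0 0 1.2 -1; 0 0 0 0 0 1.8 -1; 0 0 0 0 0 2.4 -1"
}}

```text
t: 13.8
eef_pos: [0.4784, -0.2394, 0.1748]
orientation: [0.706, 0.044, 0.706, -0.044]
force: [-0.1, -0.3, -0.3]
finger_gap: 0.0853
```

Request:
{"method": "play_rows", "body": {
  "commands": "0 0 0 0 0 0.6 -1; 0 0 0 0 0 1.1 -1; 0 0 0 0 0 1.5 -1; 0 0 0 0 0 1.7 -1; 0 0 0 0 0 1.8 -1"
}}

```text
t: 14.22
eef_pos: [0.4795, -0.2402, 0.2476]
orientation: [0.707, 0.043, 0.705, -0.044]
force: [-0.3, -0.6, -0.8]
finger_gap: 0.0851
```

```bash
python3 s.py
python3 - <<'E'
from h import *
s=r.read_camera("side"); cv2.imwrite("pics/side9.png",s)
t=r.read_camera("top"); cv2.imwrite("pics/top9.png",t)
a=cv2.resize(s[60:400,60:460],None,fx=1.5,fy=1.5,interpolation=cv2.INTER_CUBIC)
cv2.imwrite("pics/c9.png",cv2.convertScaleAbs(a,alpha=1.3))
for P in ((.4787,-.2397,.005),(.4787,-.2397,.1)): print((proj("side",P)[0]+.5-[60,60])*1.5, proj("top",P)[0])
E
```

```text
14.2167 [ 0.4795 -0.2402  0.2476] x [ 0.003 -0.002 -1.   ] jawdeg -7.1 F [-0.3 -0.6 -0.8] gap 0.08508116870715049 [-0.58  0.11 -0.2   1.26  0.    1.11]
[355.96059702 414.26668353] [357.69727575 252.13283645]
[359.45088371 352.3374463 ] [362.80717791 251.4615971 ]
```

View pics/c9.png

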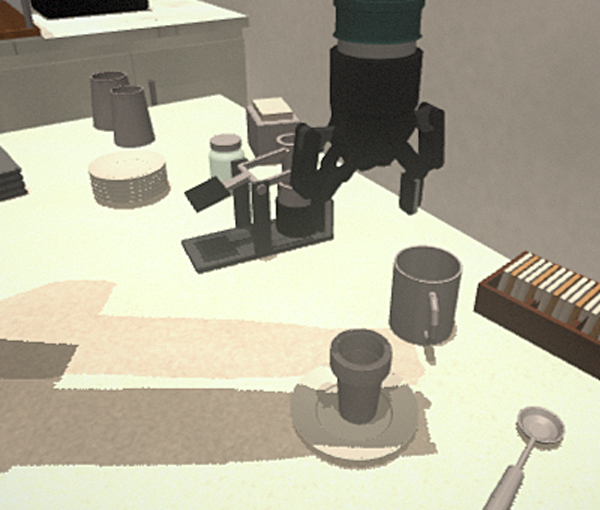

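The tumbler stands upright on the saucer with its rim centre at (360.5,351), against (359.5,352.3) predicted for dead centre. The saucer, jug and spoon are where they were and the gripper is clear. Handing in.

Request:
{"method": "play_rows", "body": {
  "commands": "0 0 0 0 0 0 -1; 0 0 0 0 0 0 -1; 0 0 0 0 0 0 -1"
}}

```text
t: 14.57
eef_pos: [0.478, -0.2392, 0.244]
orientation: [0.705, 0.044, 0.707, -0.043]
force: [0.5, -1.6, -1.0]
finger_gap: 0.0853
```

```bash
python3 -c "
from cell import r
print(r.get_obs()['t'],r.close_job())"
```

```text
the job is handed in; nothing more can be done
14.5667 None
```

The tumbler now stands upright in the middle of the single white saucer, and I handed the job in at 14.6 s. I pressed the paddle with the fingers shut until the tumbler had risen about 27 mm. Then I gripped it by the collar, lifted it straight up to about 0.19 m at the foot and carried it upright to the saucer. I lowered it until contact at about 6 N, let go and backed straight up.

- **Placement:** the last side picture put the tumbler's rim within about 1 px (2–3 mm) of where it should be if centred.
- **Surroundings:** the saucer, jug, spoon, jar and rack looked unmoved in that picture. The spare was mostly hidden behind the gripper, so I could not check it there. I saved a last top view but did not look at it.
- **Forces:** the highest reading I saw at the end of a move was about 8 N. The gripper was open and well clear at the end, and no check failed.
- **Disagreements:** the two cameras differed by about 2 mm on the saucer and the stack, and up to about 6 mm on the paddle, small against the size of each target. The tumbler also shifted about 2.5 mm toward the robot while being pried, and I allowed for that in the grip.

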